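# Load the charging dock

### The arm

A 6-joint arm with a two-finger parallel gripper is mounted at the origin on a cart in front of the work surface, level with it; the furniture and walls round the work are solid. World frame = base frame: x ahead of the robot, y to its left, z up, the work surface at z = 0. Lengths are in m, angles in rad, forces in N, time in s.
With the tool pointing down it reaches from about 0.325 to 0.925 m from the base axis. Payload 3.1 kg.
Tool frame: the origin (TCP) lies midway between the tips of the shut fingers; the grasp point (between the pads) lies 19 mm behind it; z points along the fingers, y is the line along which they close (so a half turn about z gives the same grasp; the last joint's range is limited). The gripper opens to 85 mm and grips with 20 to 120 N. Pads are 22 mm wide; open, the fingers measure 114 mm over their backs; the gripper's body (76 mm by 85 mm) begins 54 mm behind the grasp point. The pads swing forward as they close: fully open they stand 13 mm farther back than shut.
Start: joints at [-1.415, 0.217, 1.613, -0, 1.311, -0.112], TCP at [0.165, -0.603, 0.231] pointing down, gripper open.
Joint ranges: [-2.75, 2.75], [-0.78, 2.1], [0.31, 2.55], [-1.13, 4.27], [0.13, 2.63], [-2.58, 2.58]. Speed limits (rad/s): [2.79, 2.79, 3.14, 3.14, 3.14, 3.14].

### API

Orientations are given as [roll, pitch, yaw] about the fixed x, y, z axes, in that order (R = Rz(yaw) Ry(pitch) Rx(roll)).
In Python, from bench import arm gives the robot as it stands.
- The arm moves only by the shell command python3 -m jog 'ROWS' [FORCE]. ROWS is JSON, a list of rows, each a list of 7 numbers: the shift along the tool's x, y, z in mm, then the turn, a rotation vector about the tool's x, y, z in rad, then the closure, from -1 (fully open) to 1 (shut). A call has 1 to 5 rows; each row shifts and turns the commanded pose from where the row before left it, along the tool's axes as they then stand; what a row does not reach is not made up. A row lasts 1/8 s, in which the tool goes at most 62.5 mm and 10.7 degrees, less where a joint would pass 70% of its speed; a pose out of reach is approached as far as the arm can. A call is refused whole if a number of a shift passes 62.5 or a number of a turn 0.188, either way. A call with a gripper value outside its range is refused whole. The fingers move at their own pace and stop on an object; FORCE is the grip in N (left out, the last holds). Time passes only in rows, so rows that do not move let the fingers close. It gives the time, the measured TCP pose, the force, the opening and the grip force at its end, in the units of the state.
- arm.get_state(): the state, without advancing time (a new reading comes with each control period).
- arm.get_image(name): name is "side" or "top" or "wrist"; returns a dict with "color" (384x512x3 uint8, red, green, blue), "fx", "fy", "cx", "cy" (pixels), "extrinsics" (4x4, takes a point from camera to world coordinates). Camera axes: x right, y down, z forward; pixel columns grow to the right and rows downward; lengths in m; the calibration is good to about 2 mm. A picture is of the moment at which its call begins. There is no depth.
- arm.hand_in(): hands the job in; it is judged then, once.
The state is a dict: "time_s": time; "q": joint angles; "joint_vel": joint speeds; "joint_efforts": joint torques, N m; "tool_pos": TCP position; "eef_rot": TCP orientation; "force": force on the tool from outside, world axes, zero at the start; "moment": the same for the moment, N m; "gripper_width": opening from 0.0 (shut) to 1.0 (fully open); "grasp_force": force on a finger pad.
Only numpy, scipy, OpenCV 4.12 (cv2) and the standard library are available. Lean on these libraries where they do the work, as an engineer would, in place of code of your own. Each camera call takes 0.05 s, during which the arm holds its last target. There are 200 camera calls.

### The job

Put the two green battery cells on charge: drop them one after the other into the two wells of the grey charging dock, one cell in each well, upright as they stand now and fully down. Leave the blue cell standing where it is.

Things in the scene. Friction and masses are not known exactly. Their poses are not given: they have to be found in the camera images.
- green_cell_a: cylindrical battery cell, 18.4 mm in diameter and 64 mm tall (47 g), standing upright on the bench; green sleeve with a white band. Origin: centre of its underside, z up along its axis. To be charged; either well will do.
- green_cell_b: cylindrical battery cell, 18.4 mm in diameter and 64 mm tall (47 g), standing upright on the bench; green sleeve with a white band. Origin: centre of its underside, z up along its axis. To be charged; either well will do.
- blue_cell: cylindrical battery cell, 18.4 mm in diameter and 64 mm tall (47 g), standing upright on the bench; blue sleeve with a white band. Origin: centre of its underside, z up along its axis. A bystander that must stay standing where it is.
- dock: fixed grey charging dock on a black plinth, 84 (x) x 178 (y) x 50 mm high. Origin: centre of its underside. Two round wells in its top, axes at x = 0, y = -45 and +45 mm: 28 mm diameter, mouth flared at 45 degrees to 40 mm, floor 40 mm below the top (z = 10 mm). A seated cell stands 24 mm out and may lean about 15 degrees. Fingers do not fit in the mouth: hold a cell by its upper part.
Things that resemble listed ones, but are neither listed nor needed, are in the scene too. What is shaped like the green_cell_b but red is not meant. What is shaped like the green_cell_a but orange is not meant.

How it is judged:
On the way, in this order (a step that is already met when the one before it is completed fails the run):
1. one green cell stands released in a well of the dock (((((x of green_cell_a in the frame of dock between -0.012 and 0.012 m and y of green_cell_a in the frame of dock between -0.057 and -0.033 m and z of green_cell_a in the frame of dock below 0.02 m and angle between green_cell_a's own z axis and vertical below 0.4 rad) or (x of green_cell_a in the frame of dock between -0.012 and 0.012 m and y of green_cell_a in the frame of dock between 0.033 and 0.057 m and z of green_cell_a in the frame of dock below 0.02 m and angle between green_cell_a's own z axis and vertical below 0.4 rad)) and contact force between the fingers and green_cell_a below 0.1 N) or (((x of green_cell_b in the frame of dock between -0.012 and 0.012 m and y of green_cell_b in the frame of dock between -0.057 and -0.033 m and z of green_cell_b in the frame of dock below 0.02 m and angle between green_cell_b's own z axis and vertical below 0.4 rad) or (x of green_cell_b in the frame of dock between -0.012 and 0.012 m and y of green_cell_b in the frame of dock between 0.033 and 0.057 m and z of green_cell_b in the frame of dock below 0.02 m and angle between green_cell_b's own z axis and vertical below 0.4 rad)) and contact force between the fingers and green_cell_b below 0.1 N))), for 0.2 s.
2. the other green cell stands released in the other well too (((x of green_cell_a in the frame of dock between -0.012 and 0.012 m and y of green_cell_a in the frame of dock between -0.057 and -0.033 m and z of each of green_cell_a, green_cell_b in the frame of dock below 0.02 m and angle between each of green_cell_a, green_cell_b's own z axis and vertical below 0.4 rad and x of green_cell_b in the frame of dock between -0.012 and 0.012 m and y of green_cell_b in the frame of dock between 0.033 and 0.057 m) or (x of green_cell_a in the frame of dock between -0.012 and 0.012 m and y of green_cell_a in the frame of dock between 0.033 and 0.057 m and z of each of green_cell_a, green_cell_b in the frame of dock below 0.02 m and angle between each of green_cell_a, green_cell_b's own z axis and vertical below 0.4 rad and x of green_cell_b in the frame of dock between -0.012 and 0.012 m and y of green_cell_b in the frame of dock between -0.057 and -0.033 m)) and contact force between the fingers and green_cell_a below 0.1 N and contact force between the fingers and green_cell_b below 0.1 N), for 0.2 s.
At the end, for the whole second after the job is handed in: Each well holds one green cell at rest, right way up: underside centre within 12 mm of the well's axis along the dock's x and y and at most 10 mm above its floor, axis within 0.4 rad of upright. The blue cell stands (within 0.2 rad) less than 30 mm from its start (((x of green_cell_a in the frame of dock between -0.012 and 0.012 m and y of green_cell_a in the frame of dock between -0.057 and -0.033 m and z of each of green_cell_a, green_cell_b in the frame of dock below 0.02 m and angle between each of green_cell_a, green_cell_b's own z axis and vertical below 0.4 rad and x of green_cell_b in the frame of dock between -0.012 and 0.012 m and y of green_cell_b in the frame of dock between 0.033 and 0.057 m) or (x of green_cell_a in the frame of dock between -0.012 and 0.012 m and y of green_cell_a in the frame of dock between 0.033 and 0.057 m and z of each of green_cell_a, green_cell_b in the frame of dock below 0.02 m and angle between each of green_cell_a, green_cell_b's own z axis and vertical below 0.4 rad and x of green_cell_b in the frame of dock between -0.012 and 0.012 m and y of green_cell_b in the frame of dock between -0.057 and -0.033 m)) and linear speed of each of green_cell_a, green_cell_b below 0.02 m/s and distance of blue_cell from where it was at the start of the episode below 0.03 m and angle between blue_cell's own z axis and vertical below 0.2 rad); the robot touches nothing.
It fails at once if the blue cell is knocked over or moved by 30 mm or more (distance of blue_cell from where it was at the start of the episode above 0.03 m or angle between blue_cell's own z axis and vertical above 0.4 rad).
It also fails if it takes over 58 s, if anything falls off the work surface, if the arm or the gripper's body presses on something with over 40 N, if the wrist force passes 120 N, or if a joint passes its speed limit or range.

## Working session

There is one attempt and no reset: what is moved stays moved. The work goes in short steps, Python scripts to look and compute and a shell command to move; the robot and the scene stay as the last step left them, time stands still between calls to the robot, and variables do not carry over. Pictures are saved under pics/ and viewed, at most 10 in all, crops included, and the job is handed in when it is done.

```bash
mkdir -p pics
cat > h.py <<'E'
import numpy as np, cv2, json
from bench import arm
def ray(im,u,v,z):
    T=np.array(im["extrinsics"]); d=T[:3,:3]@np.array([(u-im["cx"])/im["fx"],(v-im["cy"])/im["fy"],1])
    o=T[:3,3]; return o+d*(z-o[2])/d[2]
def proj(im,p):
    T=np.linalg.inv(np.array(im["extrinsics"])); c=T[:3,:3]@np.array(p)+T[:3,3]
    return np.array([im["fx"]*c[0]/c[2]+im["cx"],im["fy"]*c[1]/c[2]+im["cy"]])
def save(im,n): cv2.imwrite(f"pics/{n}.png",im["color"][:,:,::-1])
E
python3 - <<'E'
from h import *
a=arm.get_image("top");b=arm.get_image("side")
print(np.round(a["extrinsics"],3),np.round(b["extrinsics"],3),a["fx"],b["fx"])
cv2.imwrite("pics/t.png",np.array(a["color"])[:,:,::-1]);cv2.imwrite("pics/s.png",np.array(b["color"])[:,:,::-1])
print({k:np.round(v,3) for k,v in arm.get_state().items()})
E
```

```text
[[ 1.340e-01 -9.700e-01  2.030e-01  3.510e-01]
 [-9.910e-01 -1.320e-01  2.600e-02 -3.100e-02]
 [ 1.000e-03 -2.050e-01 -9.790e-01  1.015e+00]
 [ 0.000e+00  0.000e+00  0.000e+00  1.000e+00]] [[ 0.985 -0.105  0.14   0.438]
 [-0.173 -0.679  0.714 -0.659]
 [ 0.02  -0.727 -0.686  0.657]
 [ 0.     0.     0.     1.   ]] 378.0879799429209 417.86344179659994
{'time_s': np.float64(0.1), 'q': array([-1.415,  0.218,  1.615, -0.   ,  1.311, -0.112]), 'joint_vel': array([ 0.   , -0.003, -0.003,  0.001,  0.001, -0.001]), 'joint_efforts': array([-1.0000e-03, -3.9807e+01, -3.0497e+01, -0.0000e+00,  4.0000e-03,
        0.0000e+00]), 'tool_pos': array([ 0.165, -0.602,  0.23 ]), 'eef_rot': array([-3.139, -0.   ,  0.268]), 'force': array([-0.542, -0.208,  0.046]), 'moment': array([ 0.057, -0.02 ,  0.067]), 'grasp_force': np.float64(0.0), 'gripper_width': np.float64(0.996)}
```

View pics/t.png

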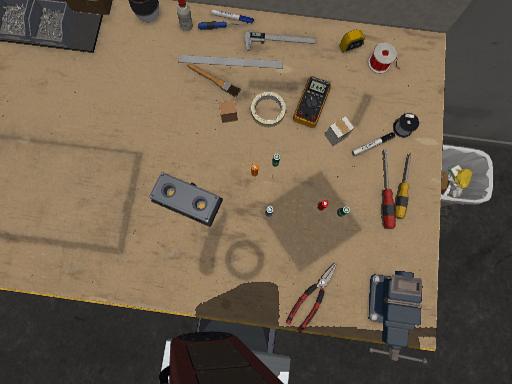

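View pics/s.png

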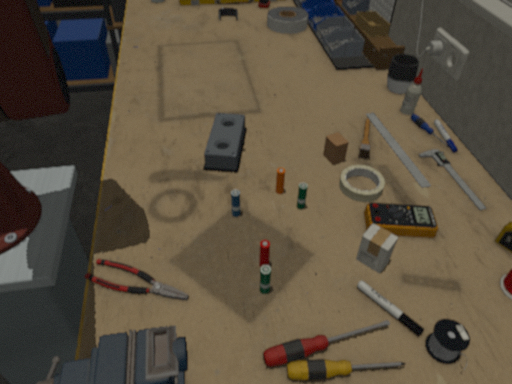

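Top view: the cells are green at (276,159) and (346,211), blue (269,211), red (323,204) and orange (255,169). The dock is at about (186,198), with wells at (170,191) and (201,204). The two green ones fit the description. I'll confirm them in a crop and measure.

Run:
```python
from h import *
a=arm.get_image("top");b=arm.get_image("side")
def blobs(im,lo,hi,box):
    h=cv2.cvtColor(np.array(im["color"]),cv2.COLOR_RGB2HSV);m=cv2.inRange(h,lo,hi)
    n,l,s,c=cv2.connectedComponentsWithStats(m)
    return [(s[i].tolist(),c[i].round(1).tolist()) for i in range(1,n) if s[i][4]>12 and box[0]<c[i][0]<box[2] and box[1]<c[i][1]<box[3]]
tb=(140,140,370,230);sb=(190,100,330,310)
for nm,lo,hi in [("green",(65,90,30),(92,255,255)),("blue",(95,110,40),(115,255,255)),("red",(0,180,80),(6,255,255)),("orange",(8,190,150),(14,255,255))]:
    for im,bx,k in((a,tb,"top"),(b,sb,"side")):
        for s,c in blobs(im,lo,hi,bx): print(nm,k,s,c,ray(im,*c,.032).round(3))
# wells: ring centres at dock top
h=cv2.cvtColor(np.array(a["color"]),cv2.COLOR_RGB2HSV)
for u,v in((170,191),(201,204)): print("well",ray(a,u,v,.05).round(3))
A=np.array(a["color"])[:,:,::-1][140:230,140:370]
cv2.imwrite("pics/c.png",cv2.resize(A,None,fx=3.4,fy=3.4,interpolation=cv2.INTER_CUBIC))
```

```text
green top [273, 158, 7, 8, 27] [275.4, 161.7] [ 0.642 -0.058  0.032]
green top [338, 209, 8, 7, 27] [341.0, 212.4] [ 0.528 -0.245  0.032]
green side [299, 189, 7, 10, 55] [301.9, 193.7] [ 0.65  -0.049  0.032]
green side [298, 204, 6, 4, 21] [300.5, 205.4] [ 0.638 -0.082  0.032]
green side [261, 274, 9, 10, 71] [264.7, 278.6] [ 0.532 -0.247  0.032]
green side [261, 288, 8, 5, 30] [264.5, 290.3] [ 0.528 -0.27   0.032]
blue side [233, 197, 6, 9, 51] [235.5, 200.9] [ 0.507 -0.049  0.032]
blue side [233, 211, 6, 5, 17] [235.7, 213.0] [ 0.503 -0.083  0.032]
red top [318, 200, 11, 10, 40] [323.7, 204.6] [ 0.543 -0.198  0.032]
red side [260, 242, 10, 7, 33] [264.7, 245.7] [ 0.546 -0.175  0.032]
orange top [251, 164, 7, 7, 19] [254.3, 166.9] [ 0.62  -0.003  0.032]
well [0.521 0.205 0.05 ]
well [0.498 0.12  0.05 ]
```

View pics/c.png

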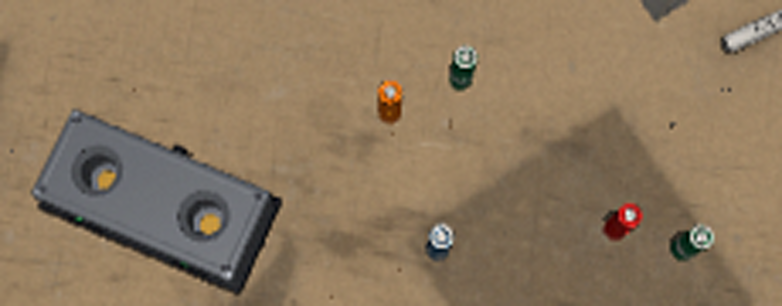

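The crop confirms two green cells, with tops at crop (464,57) and (701,236). Orange is at (390,92), red (629,215), blue (441,237), and the well mouths are at (97,170) and (204,217).

Run:
```python
from h import *
a=arm.get_image("top")
for n,u,v,z in [("g1",464,57,.064),("g2",701,236,.064),("red",629,215,.064),("or",390,92,.064),("blue",441,237,.064),("w1",97,171,.05),("w2",204,217,.05)]:
    print(n,ray(a,139.6+u/3.4,139.6+v/3.4,z).round(3))
```

```text
g1 [ 0.647 -0.057  0.064]
g2 [ 0.533 -0.249  0.064]
red [ 0.541 -0.194  0.064]
or [ 0.612 -0.004  0.064]
blue [ 0.506 -0.057  0.064]
w1 [0.523 0.211 0.05 ]
w2 [0.499 0.124 0.05 ]
```

```bash
python3 -m jog '[[45,-24,0,0,0,0,-1],[45,-24,0,0,0,0,-1],[45,-24,0,0,0,0,-1],[45,-24,0,0,0,0,-1],[45,-24,0,0,0,0,-1]]' 30
python3 -m jog '[[45,-24,0,0,0,0,-1],[45,-24,0,0,0,0,-1],[45,-24,0,0,0,0,-1],[45,-24,0,0,0,0,-1],[43,-24,0,0,0,0,-1]]'
python3 -m jog '[[0,0,0,0,0,-0.18,-1],[0,0,0,0,0,-0.18,-1],[0,0,0,0,0,-0.18,-1],[0,0,0,0,0,-0.18,-1],[0,0,0,0,0,-0.18,-1]]'
python3 -m jog '[[0,0,0,0,0,-0.18,-1],[0,0,0,0,0,-0.05,-1],[0,0,0,0,0,0,-1]]'
python3 - <<'E'
from h import *
w=arm.get_image("wrist"); save(w,"w1"); print(np.round(w["extrinsics"],3))
for n,p in [("g2",(.533,-.249,.064)),("red",(.541,-.194,.064))]: print(n,proj(w,p))
E
```

```text
time_s: 0.88
tool_pos: [0.3516, -0.4262, 0.2313]
eef_rot: [3.141, -0.0, 0.268]
force: [0.3, -0.3, -0.1]
gripper_width: 0.998
grasp_force: 0.0
time_s: 1.5
tool_pos: [0.535, -0.2514, 0.2313]
eef_rot: [3.141, -0.0, 0.268]
force: [0.2, -0.2, 0.6]
gripper_width: 0.997
grasp_force: 0.0
time_s: 2.12
tool_pos: [0.5338, -0.2526, 0.2311]
eef_rot: [-3.141, -0.0, 1.174]
force: [0.0, 0.4, 0.0]
gripper_width: 0.999
grasp_force: 0.0
time_s: 2.5
tool_pos: [0.5338, -0.2527, 0.2312]
eef_rot: [-3.141, -0.0, 1.397]
force: [-1.0, -0.7, -0.4]
gripper_width: 0.997
grasp_force: 0.0
[[ 0.985 -0.166 -0.047  0.546]
 [-0.173 -0.948 -0.266 -0.186]
 [-0.     0.27  -0.963  0.375]
 [ 0.     0.     0.     1.   ]]
g2 [256.88326386 172.5423785 ]
red [255.32783252 122.82642174]
```

View pics/w1.png

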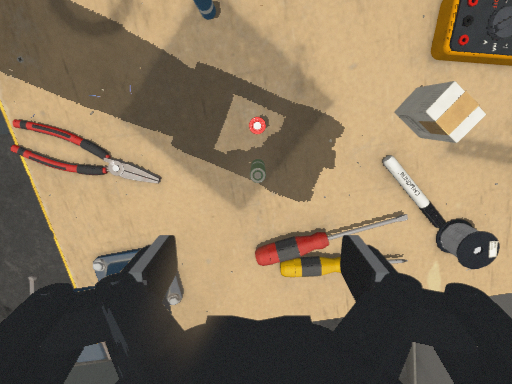

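The wrist view shows the green cell's top at (258.5,175) and the red cell at (257,125). The fingers straddle to left and right, so red is clear.

Run:
```python
from h import *
w=arm.get_image("wrist")
p=ray(w,258.5,175,.064); s=arm.get_state(); t=np.array(s["tool_pos"]); y=s["eef_rot"][2]
d=(p-t)*1000; print(p.round(4),t.round(4),"tool dx,dy",d[0]*np.cos(y)+d[1]*np.sin(y), d[0]*np.sin(y)-d[1]*np.cos(y))
```

```text
[ 0.5344 -0.2522  0.064 ] [ 0.5339 -0.2527  0.2312] tool dx,dy 0.5734822509972977 0.39044923047471214
```

```bash
python3 -m jog '[[0,0,50,0,0,0,-1],[0,0,50,0,0,0,-1],[0,0,50,0,0,0,-1],[0,0,30,0,0,0,-1],[0,0,15,0,0,0,-1]]' 30
python3 -m jog '[[0,0,0,0,0,0,-1],[0,0,0,0,0,0,1],[0,0,0,0,0,0,1],[0,0,0,0,0,0,1],[0,0,0,0,0,0,1]]' 30
python3 -m jog '[[0,0,0,0,0,0,1],[0,0,0,0,0,0,1],[0,0,0,0,0,0,1]]' 30
```

```text
time_s: 3.22
tool_pos: [0.5325, -0.2519, 0.034]
eef_rot: [-3.138, -0.001, 1.397]
force: [-0.1, -0.5, 0.4]
gripper_width: 1.0
grasp_force: 0.0
time_s: 3.85
tool_pos: [0.5343, -0.253, 0.037]
eef_rot: [3.141, 0.0, 1.398]
force: [-0.4, 0.0, 1.5]
gripper_width: 0.201
grasp_force: 29.4
time_s: 4.22
tool_pos: [0.5343, -0.253, 0.037]
eef_rot: [3.141, 0.0, 1.398]
force: [-0.4, 1.1, 6.2]
gripper_width: 0.203
grasp_force: 29.8
```

```bash
python3 -m jog '[[0,0,-20,0,0,0,1],[0,0,-50,0,0,0,1],[0,0,-50,0,0,0,1],[45,-9,0,0,0,0,1],[45,-9,0,0,0,0,1]]' 30
python3 -m jog '[[45,-9,0,0,0,0,1],[45,-9,0,0,0,0,1],[45,-9,0,0,0,0,1],[45,-9,0,0,0,0,1],[45,-9,0,0,0,0,1]]'
python3 -m jog '[[0,0,0,0,0,0,1],[0,0,0,0,0,0,1]]'
python3 - <<'E'
from h import *
w=arm.get_image("wrist"); save(w,"w2")
for n,p in [("w1",(.523,.211,.05)),("w2",(.499,.124,.05))]: print(n,proj(w,p))
E
```

```text
time_s: 4.85
tool_pos: [0.5323, -0.1607, 0.1584]
eef_rot: [3.138, 0.0, 1.396]
force: [0.4, 0.0, -0.8]
gripper_width: 0.204
grasp_force: 29.4
time_s: 5.48
tool_pos: [0.5259, 0.0699, 0.157]
eef_rot: [3.141, -0.0, 1.398]
force: [1.3, -0.0, -0.6]
gripper_width: 0.204
grasp_force: 29.4
time_s: 5.72
tool_pos: [0.5261, 0.0682, 0.1567]
eef_rot: [3.141, 0.001, 1.399]
force: [-0.9, 0.2, -0.1]
gripper_width: 0.203
grasp_force: 29.4
w1 [223.80366029  21.23056812]
w2 [217.45135985 134.83361883]
```

View pics/w2.png

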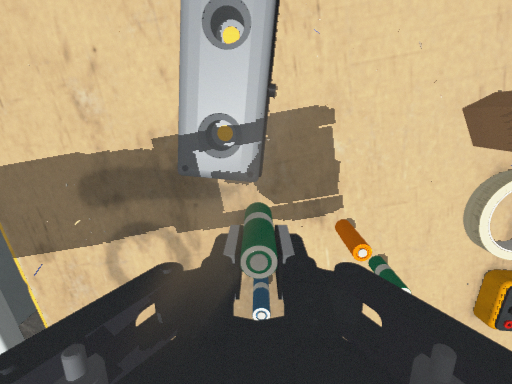

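The wrist view shows the green cell held, with well mouths at about (226,22) and (220,134). I'll segment the mouths only roughly and cast rays to the dock's top.

Run:
```python
from h import *
w=arm.get_image("wrist"); g=cv2.medianBlur(cv2.cvtColor(w["color"],cv2.COLOR_RGB2GRAY),5)
print(w["fx"],cv2.HoughCircles(g[:170],cv2.HOUGH_GRADIENT,1,60,param1=100,param2=15,minRadius=17,maxRadius=30))
s=arm.get_state(); t=np.array(s["tool_pos"]); y=s["eef_rot"][2]
for u,v in ((226,22),(220,134)):
    p=ray(w,u,v,.05);d=(p-t)*1000; print(p.round(4),"tool",d[0]*np.cos(y)+d[1]*np.sin(y), d[0]*np.sin(y)-d[1]*np.cos(y))
```

```text
275.47338273555175 [[[219.5 134.5  22.3]
  [226.5  24.5  23.6]]]
[0.5249 0.2096 0.05  ] tool 139.83669528680426 -25.924258038519383
[0.5015 0.1239 0.05  ] tool 51.30804894814549 -34.04050160771355
```

```bash
python3 -m jog '[[47,-9,0,0,0,0,1],[47,-9,0,0,0,0,1],[45,-8,0,0,0,0,1],[0,0,0,0,0,0,1],[0,0,30,0,0,0,1]]'
python3 -m jog '[[0,0,30,0,0,0,1],[0,0,20,0,0,0,1],[0,0,13,0,0,0,1],[0,0,8,0,0,0,1],[0,0,0,0,0,0,1]]'
```

```text
time_s: 6.45
tool_pos: [0.5276, 0.2094, 0.129]
eef_rot: [3.135, -0.002, 1.397]
force: [0.8, -0.5, -0.8]
gripper_width: 0.204
grasp_force: 29.4
time_s: 7.08
tool_pos: [0.5245, 0.2096, 0.0552]
eef_rot: [-3.141, 0.0, 1.398]
force: [0.3, -0.7, -0.1]
gripper_width: 0.202
grasp_force: 29.4
```

```bash
python3 -m jog '[[0,0,0,0,0,0,0.2],[0,0,0,0,0,0,-0.3],[0,0,0,0,0,0,-0.3],[0,0,-30,0,0,0,-0.3],[0,0,-50,0,0,0,-0.3]]'
python3 -m jog '[[0,0,-50,0,0,0,-1],[-50,0,0,0,0,0,-1],[-50,0,0,0,0,0,-1],[0,0,0,0,0,0,-1],[0,0,0,0,0,0,-1]]'
python3 - <<'E'
from h import *
w=arm.get_image("wrist"); save(w,"w3")
E
```

```text
time_s: 7.7
tool_pos: [0.5223, 0.2093, 0.1339]
eef_rot: [-3.137, 0.002, 1.398]
force: [0.8, 1.2, 0.2]
gripper_width: 0.651
grasp_force: 0.0
time_s: 8.32
tool_pos: [0.5074, 0.1115, 0.1855]
eef_rot: [3.141, -0.001, 1.397]
force: [-0.2, 0.3, 0.7]
gripper_width: 0.997
grasp_force: 0.0
```

View pics/w3.png

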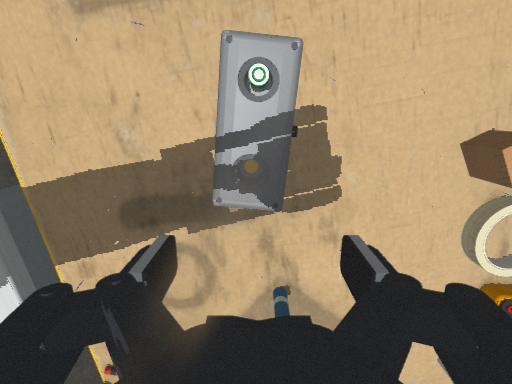

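The first cell stands in the far well, its top at (259,75), seated. Next, the other green cell.

```bash
python3 -m jog '[[-35,41,-10,0,0,0,-1],[-35,42,-10,0,0,0,-1],[-35,42,-10,0,0,0,-1],[-37,42,-10,0,0,0,-1],[0,0,0,0,0,0,-1]]'
python3 -m jog '[[0,0,0,0,0,0,-1]]'
python3 - <<'E'
from h import *
w=arm.get_image("wrist"); save(w,"w4"); print(proj(w,(.647,-.057,.064)))
E
```

```text
time_s: 9.0
tool_pos: [0.6504, -0.0594, 0.226]
eef_rot: [3.138, 0.001, 1.396]
force: [0.2, 1.6, 0.4]
gripper_width: 1.0
grasp_force: 0.0
time_s: 9.12
tool_pos: [0.647, -0.056, 0.2244]
eef_rot: [-3.14, -0.001, 1.399]
force: [-0.4, 0.2, -0.2]
gripper_width: 1.0
grasp_force: 0.0
[258.45923771 177.7402218 ]
```

View pics/w4.png

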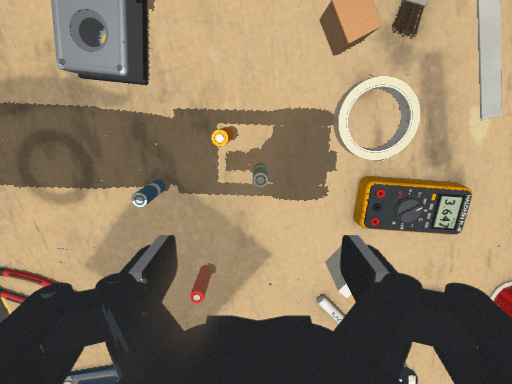

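Green top at (260,181), orange at (220,138). Orange lies ahead of the left finger's path, with about 30 mm of clearance.

Run:
```python
from h import *
w=arm.get_image("wrist")
s=arm.get_state(); t=np.array(s["tool_pos"]); y=s["eef_rot"][2]
for u,v in ((260,181),(220,138)):
    p=ray(w,u,v,.064);d=(p-t)*1000; print(p.round(4),t,"tool",d[0]*np.cos(y)+d[1]*np.sin(y), d[0]*np.sin(y)-d[1]*np.cos(y))
```

```text
[ 0.6476 -0.0606  0.064 ] [ 0.64639204 -0.05543746  0.22445172] tool -4.893799792943006 2.026289406851641
[ 0.6128 -0.0058  0.064 ] [ 0.64639204 -0.05543746  0.22445172] tool 43.208184210711366 -41.58588231799335
```

```bash
python3 -m jog '[[-4,2,0,0,0,0,-1],[0,0,50,0,0,0,-1],[0,0,50,0,0,0,-1],[0,0,50,0,0,0,-1],[0,0,25,0,0,0,-1]]' 30
python3 -m jog '[[0,0,12,0,0,0,-1],[0,0,0,0,0,0,-1],[0,0,0,0,0,0,1],[0,0,0,0,0,0,1],[0,0,0,0,0,0,1]]' 30
python3 -m jog '[[0,0,0,0,0,0,1],[0,0,0,0,0,0,1],[0,0,0,0,0,0,1],[0,0,0,0,0,0,1]]' 30
```

```text
time_s: 9.85
tool_pos: [0.6455, -0.0605, 0.0465]
eef_rot: [-3.136, -0.0, 1.399]
force: [-0.4, 0.2, -0.2]
gripper_width: 1.001
grasp_force: 0.0
time_s: 10.48
tool_pos: [0.6493, -0.0618, 0.0395]
eef_rot: [3.14, 0.0, 1.398]
force: [0.5, -0.5, 0.3]
gripper_width: 0.376
grasp_force: 0.0
time_s: 10.98
tool_pos: [0.649, -0.0617, 0.039]
eef_rot: [3.141, 0.0, 1.398]
force: [-0.5, 0.8, 4.9]
gripper_width: 0.204
grasp_force: 29.5
```

```bash
python3 -m jog '[[0,0,-20,0,0,0,1],[0,0,-50,0,0,0,1],[0,0,-50,0,0,0,1],[0,0,0,0,0,0,1],[31.5,-35.5,0,0,0,0,1]]' 30
python3 -m jog '[[31.5,-35.5,0,0,0,0,1],[31.5,-35.5,0,0,0,0,1],[31.5,-35.5,0,0,0,0,1],[0,0,0,0,0,0,1],[0,0,0,0,0,0,1]]'
python3 - <<'E'
from h import *
w=arm.get_image("wrist"); save(w,"w5")
s=arm.get_state(); t=np.array(s["tool_pos"]); y=s["eef_rot"][2]
d=(np.array([.5015,.1239,0])-t)*1000; print(t,"tool",d[0]*np.cos(y)+d[1]*np.sin(y), d[0]*np.sin(y)-d[1]*np.cos(y))
E
```

```text
time_s: 11.6
tool_pos: [0.6207, -0.0262, 0.1598]
eef_rot: [3.138, 0.0, 1.395]
force: [-0.5, 1.8, -1.5]
gripper_width: 0.203
grasp_force: 29.5
time_s: 12.22
tool_pos: [0.5303, 0.0868, 0.1581]
eef_rot: [3.142, 0.001, 1.398]
force: [0.0, -0.4, -0.5]
gripper_width: 0.201
grasp_force: 29.5
[0.53078125 0.08637709 0.15823446] tool 31.910806587630503 -35.3137515212844
```

View pics/w5.png

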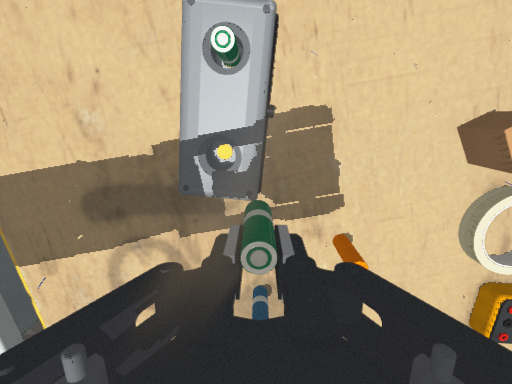

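The second cell is held, and the near well is empty, its mouth at about (221,153), where I expected it.

```bash
python3 -m jog '[[16,-17.5,0,0,0,0,1],[16,-17.5,0,0,0,0,1],[0,0,0,0,0,0,1],[0,0,0,0,0,0,1],[0,0,30,0,0,0,1]]'
python3 -m jog '[[0,0,30,0,0,0,1],[0,0,20,0,0,0,1],[0,0,13,0,0,0,1],[0,0,8,0,0,0,1],[0,0,0,0,0,0,1]]'
```

```text
time_s: 12.9
tool_pos: [0.505, 0.1243, 0.1311]
eef_rot: [3.134, -0.002, 1.397]
force: [0.8, -0.8, -0.7]
gripper_width: 0.203
grasp_force: 29.5
time_s: 13.52
tool_pos: [0.5015, 0.1243, 0.0572]
eef_rot: [-3.141, 0.0, 1.398]
force: [-0.3, -0.6, -0.6]
gripper_width: 0.201
grasp_force: 29.5
```

```bash
python3 -m jog '[[0,0,0,0,0,0,0.2],[0,0,0,0,0,0,-0.3],[0,0,0,0,0,0,-0.3],[0,0,-30,0,0,0,-0.3],[0,0,-50,0,0,0,-0.3]]'
python3 -m jog '[[0,0,-50,0,0,0,-1],[-50,0,0,0,0,0,-1],[-50,0,0,0,0,0,-1],[0,0,0,0,0,0,-1],[0,0,0,0,0,0,-1]]'
python3 - <<'E'
from h import *
w=arm.get_image("wrist"); save(w,"w6")
E
```

```text
time_s: 14.15
tool_pos: [0.4993, 0.1243, 0.1362]
eef_rot: [-3.137, 0.001, 1.398]
force: [0.5, 0.1, 0.9]
gripper_width: 0.65
grasp_force: 0.0
time_s: 14.78
tool_pos: [0.4842, 0.0262, 0.1875]
eef_rot: [3.141, -0.001, 1.397]
force: [-0.1, -1.1, 0.4]
gripper_width: 1.003
grasp_force: 0.0
```

View pics/w6.png

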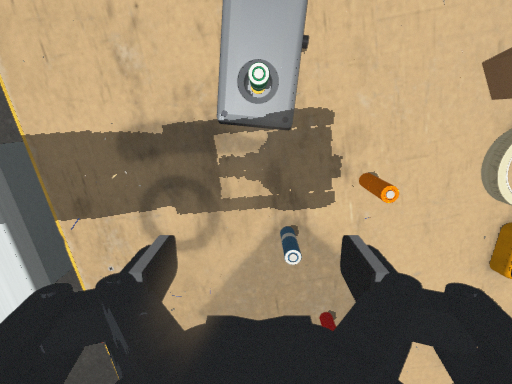

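The near well holds its green cell, top at (259,74), seated like the first. The blue cell stands undisturbed at (292,250). Handing in.

```bash
python3 -c "
from bench import arm
print(arm.hand_in())"
```

```text
the job is handed in; nothing more can be done
None
```

Both green cells are released in the dock's wells, one in each, and look upright and fully down in the wrist pictures; the blue cell still stands where it was, and the job was handed in at about 15 s (no verdict was returned).

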